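Scoop the rock sugar into the pot

ROBOT

A 7-joint arm with a two-finger parallel gripper is mounted at the origin on the work surface; the furniture and walls round the work are solid. World frame = base frame: x ahead of the robot, y to its left, z up, the work surface at z = 0. Lengths are in mm, angles in rad, forces in N, time in s.
With the tool pointing down it reaches from about 350 to 900 mm from the base axis. Payload 8.1 kg.
Tool frame: the origin (TCP) lies at the very end of the fingers, on their centre line; the grasp point (between the pads) lies 19 mm behind it; z points along the fingers, y is the line along which they close (so a half turn about z gives the same grasp; the last joint's range is limited). The gripper opens to 92 mm and grips with 3 to 60 N. Pads are 19 mm wide; open, the fingers measure 130 mm over their backs; the gripper's body (75 mm by 190 mm) begins 47 mm behind the grasp point.
Start: joints at [-1.235, 0.434, 0.025, 1.573, -0.012, 1.134, -0.075], TCP at [265.561, 565.79, 226.742] pointing down, gripper open.
Joint ranges: [-2.62, 2.62], [-0.44, 2.09], [-1.27, 1.32], [0.08, 2.57], [-1.32, 4.46], [0.12, 2], [-2.74, 2.74]. Speed limits (rad/s): [2.22, 2.22, 3.01, 3.01, 3.14, 3.14, 3.14].

INTERFACE

Orientations are given as a unit quaternion [w, x, y, z].
In Python, from cell import get_obs, get_image, hand_in gives the robot as it stands.
- The arm moves only by the shell command python3 -m creep 'ROWS' [FORCE]. ROWS is JSON, a list of rows, each an object of numbers: "claw": the closure, from 0 (fully open) to 1 (shut); "x", "y", "z": the shift along the tool's x, y, z in units of 0.03 m (1.0 is 0.03 m); "turn": the turn about the tool's z in units of 6 degrees (1.0 is 6 degrees). A call has 1 to 8 rows; each row shifts and turns the commanded pose from where the row before left it, along the tool's axes as they then stand; what a row does not reach is not made up. A row lasts 1/12 s, in which the tool goes at most 41.7 mm and 7.16 degrees, less where a joint would pass 70% of its speed; a pose out of reach is approached as far as the arm can. A call with a number of a shift or a turn outside -1 to 1 is refused whole. A call with a gripper value outside its range is refused whole. The fingers move at their own pace and stop on an object; FORCE is the grip in N (left out, the last holds). Time passes only in rows, so rows that do not move let the fingers close. It gives the time, the measured TCP pose, the force, the opening and the grip force at its end, in the units of the state.
- get_obs(): the state, without advancing time (a new reading comes with each control period).
- get_image(name): name is "side" or "top"; returns a dict with "color" (384x512x3 uint8, blue, green, red), "camera_matrix" (3x3 intrinsics, pixels), "R" (3x3) and "t" (3): a world point X has camera coordinates R X + t. Camera axes: x right, y down, z forward; pixel columns grow to the right and rows downward; lengths in mm; the calibration is good to about 2 mm. A picture is of the moment at which its call begins. There is no depth.
- hand_in(): hands the job in; it is judged then, once.
The state is a dict: "t": time; "joint_pos": joint angles; "qd": joint speeds; "joint_efforts": joint torques, N m; "eef_pos": TCP position; "ee_rot": TCP orientation; "ft_force": force on the tool from outside, world axes, zero at the start; "ft_torque": the same for the moment, N m; "width": finger opening in mm; "finger_force": force on a finger pad.
Only numpy, scipy, OpenCV 4.12 (cv2) and the standard library are available. Lean on these libraries where they do the work, as an engineer would, in place of code of your own. Each camera call takes 0.05 s, during which the arm holds its last target. There are 200 camera calls.

TASK

Take the steel scoop out of its blue dock and use it to scoop up all three amber sugar lumps from the white pen and tip them into the steel pot; never touch the lumps with the fingers. Then slide the scoop, nose first, fully home into its dock again and let go. Leave the pot standing where it is and do not disturb the cakes and the tape roll around.

Things in the scene. Friction and masses are not known exactly. Their poses are not given: they have to be found in the camera images.
- scoop: steel hand scoop, blue handle, 227 mm long, 0.18 kg, flat on the table, nose in the dock. Origin under the foot of its back wall, x towards the open nose. Floor 2 mm thick to the thin nose edge at x = 112 mm; 89 mm wide, 84 mm inside; side walls 34 mm high, sloping down to 5 mm from x = 66 mm to the nose; back wall 36 mm high
- scoop_grip (a point): grip point on the scoop handle's axis, at x = -45, z = 40 mm from the scoop's origin, axes as the scoop's; the handle is a bar 22 mm wide (y) and 18 mm high, from x = -20 to x = -115 mm of the scoop
- dock: fixed blue sleeve for the scoop's nose, 70 x 108 x 52 mm. Origin on the table under its middle; x points inwards: mouth at x = -35 mm, stop inside at x = +31 mm. Opening 100 mm wide, 48 mm high under a roof, no floor (the scoop slides on the table). Fully home, the scoop's origin is at x = -81 mm here, axes parallel
- pen: fixed white three-sided guard, open at the mouth and above, without a floor (lumps lie on the table). Origin on the table under its middle; x points from the mouth to the back wall; mouth at x = -70 mm, inner face of the back wall at x = +70 mm; 116 mm clear width; side walls 36 mm, back wall 42 mm high, walls 4 mm thick
- lump1: amber, hard, irregular lump of rock sugar about 40 x 34 x 30 mm, 35 g, resting on the table inside the pen; origin at its middle (15 mm above the table). The three are alike.
- lump2: amber, hard, irregular lump of rock sugar about 40 x 34 x 30 mm, 35 g, resting on the table inside the pen; origin at its middle (15 mm above the table). The three are alike.
- lump3: amber, hard, irregular lump of rock sugar about 40 x 34 x 30 mm, 35 g, resting on the table inside the pen; origin at its middle (15 mm above the table). The three are alike.
- pot: loose open round steel pot without handles, 150 mm across the rim, 75 mm high, wall 4 mm, 0.6 kg; origin at the centre of its underside
- cake_a: loose bystander, brown filled food cup 104 mm across, 41 mm high, origin at the centre of its underside; one of three that lie in changing places: ahead to the left, near the robot, or ahead to the right
- cake_b: loose bystander, brown filled food cup 104 mm across, 45 mm high, origin at the centre of its underside; one of three that lie in changing places: ahead to the left, near the robot, or ahead to the right
- tape: loose bystander, roll of brown packing tape lying flat, 101 mm across, 48 mm high, origin at the centre of its underside; one of three that lie in changing places: ahead to the left, near the robot, or ahead to the right
There are look-alikes about, which are no part of the job. There is more than one size of the dock; the job needs the larger.

How it is judged:
By the outcome, as a careful person would: the job done as asked, in the order asked, and still so for the second after the job is handed in, with the robot touching nothing.
It also fails if it takes over 67 s, if anything falls off the work surface, if the arm or the gripper's body presses on something with over 40 N, if the wrist force passes 120 N, or if a joint passes its speed limit or range.

## Working session

There is one attempt and no reset: what is moved stays moved. The work goes in short steps, Python scripts to look and compute and a shell command to move; the robot and the scene stay as the last step left them, time stands still between calls to the robot, and variables do not carry over. Pictures are saved under pics/ and viewed, at most 10 in all, crops included, and the job is handed in when it is done.

```bash
ls; mkdir -p pics
python3 - <<'E'
from cell import get_obs,get_image
import cv2,numpy as np
o=get_obs();print({k:np.round(v,3).tolist() for k,v in o.items()})
for n in("top","side"):
    d=get_image(n);cv2.imwrite(f"pics/{n}0.png",cv2.resize(d["color"],(800,600),interpolation=cv2.INTER_CUBIC));cv2.imwrite(f"/tmp/{n}0raw.png",d["color"])
    np.savez(f"cal_{n}.npz",K=d["camera_matrix"],R=d["R"],t=d["t"])
    print(n,d["camera_matrix"],d["R"],d["t"],-d["R"].T@d["t"])
E
```

```text
pics
{'t': 0.0, 'joint_pos': [-1.235, 0.435, 0.025, 1.574, -0.012, 1.134, -0.075], 'qd': [0.0, 0.0, 0.001, 0.002, 0.003, -0.0, -0.0], 'joint_efforts': [-0.0, -66.785, 0.985, -31.446, -0.06, 0.043, 0.0], 'eef_pos': [265.335, 565.308, 225.93], 'ee_rot': [-0.0, 0.218, 0.976, -0.001], 'ft_force': [0.345, 0.078, -1.099], 'ft_torque': [-0.002, -0.04, -0.011], 'finger_force': 0.0, 'width': 91.391}
top [[371.95133441   0.         253.13682498]
 [  0.         371.95133441 190.00258477]
 [  0.           0.           1.        ]] [[ 0.00907019 -0.99982677  0.01625312]
 [-0.98289395 -0.01190421 -0.18378728]
 [ 0.18394893 -0.01430811 -0.98283166]] [ 33.20839435 539.91739483 946.3613294 ] [ 356.29818664   53.17057545 1028.80408659]
side [[474.85148017   0.         268.94030646]
 [  0.         474.85148017 191.98611834]
 [  0.           0.           1.        ]] [[-0.98756851 -0.15629742  0.0167197 ]
 [-0.09199798  0.48846818 -0.86771839]
 [ 0.1274551  -0.85846954 -0.49677484]] [ 524.89651721   77.17268016 1301.79098596] [ 359.55110077 1161.89148289  704.88505118]
```

View pics/top0.png

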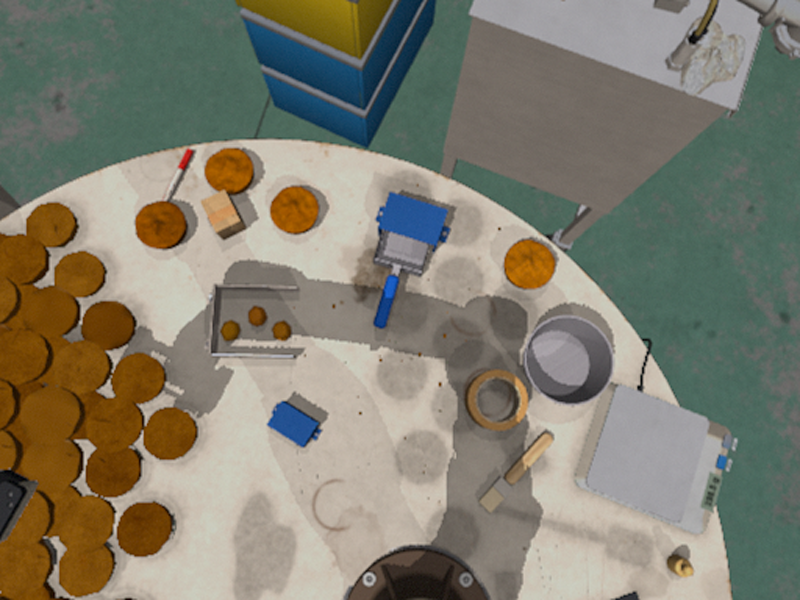

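View pics/side0.png

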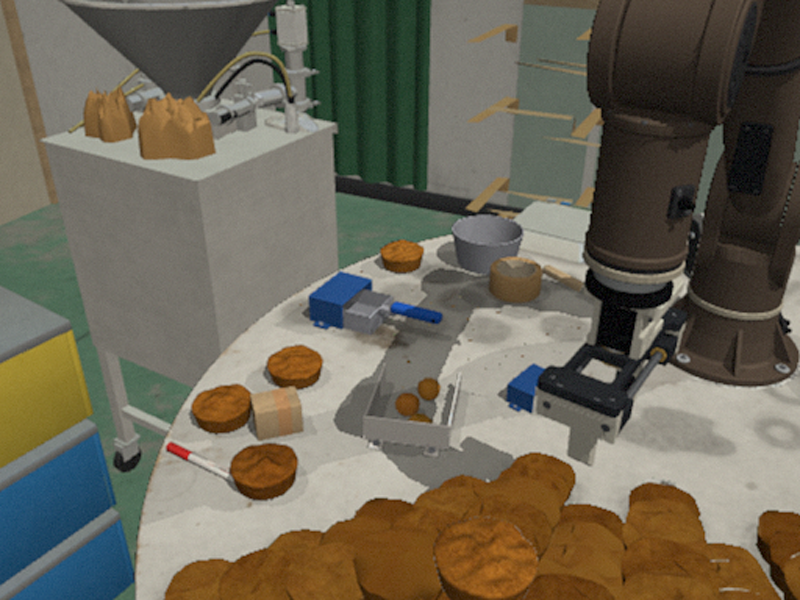

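Top view: the scoop is in the large dock at (412,220) with its handle end at (380,325). The pen is at (215–298, 285–357) with its mouth facing right, and the lumps are at (230,330), (257,315) and (281,330). The pot is at (568,360), the tape at (497,400), and cakes at (294,210) and (530,263). I'll enlarge for exact readings.

```bash
cat > h.py <<'E'
import numpy as np,cv2
def cal(n):
    d=np.load(f"cal_{n}.npz");return d["K"],d["R"],d["t"]
def w(u,v,z=0,n="top"):
    K,R,t=cal(n);r=R.T@np.linalg.solve(K,[u,v,1]);c=-R.T@t
    return (c+r*(z-c[2])/r[2])[:2]
def proj(X,n="top"):
    K,R,t=cal(n);p=K@(R@np.array(X,float)+t);return p[:2]/p[2]
def crop(src,out,u0,v0,u1,v1,s):
    im=cv2.imread(src)[v0:v1,u0:u1];im=cv2.resize(im,None,fx=s,fy=s,interpolation=cv2.INTER_CUBIC)
    for u in range(u0-u0%-20,u1,20):cv2.putText(im,str(u),(int((u-u0)*s),10),0,.35,(0,0,255));cv2.line(im,(int((u-u0)*s),12),(int((u-u0)*s),18),(0,0,255))
    for v in range(v0-v0%-20,v1,20):cv2.putText(im,str(v),(0,int((v-v0)*s)),0,.35,(0,0,255));cv2.line(im,(22,int((v-v0)*s)),(30,int((v-v0)*s)),(0,0,255))
    cv2.imwrite(out,im)
E
python3 - <<'E'
from h import *
crop("/tmp/top0raw.png","pics/c1.png",125,110,300,240,4.5)
print(w(568/1.5625,357/1.5625,75))
E
```

```text
[ 437.5782175  -245.55044003]
```

View pics/c1.png

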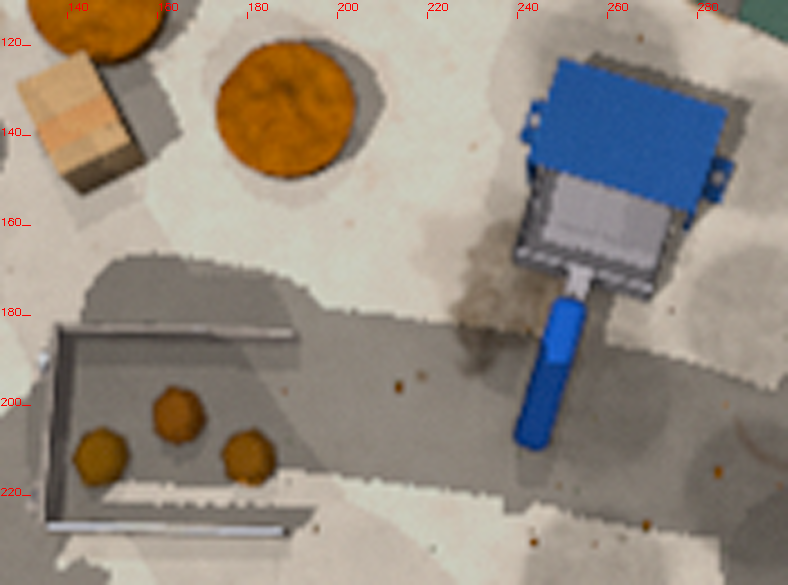

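Run:
```python
from h import *
def c(x,y,z):return w(x/4.5+125,y/4.5+110,z)
P=lambda n,a:print(n,np.round(a,1))
for n,p in dict(dTL=(562,58),dTR=(727,106),dBR=(690,210),dBL=(538,168)).items():P(n,c(*p,52))
a,b=c(572,300,49),c(532,432,49);P("handle f,b",(a,b));d=a-b;P("ang,len",(np.degrees(np.arctan2(d[1],d[0])),np.linalg.norm(d)))
P("backwall top ends z36",(c(523,256,36),c(652,294,36)))
for n,p in dict(pTback=(64,331),pTmouth=(297,333),pBback=(48,526),pBmouth=(287,531)).items():P(n,c(*p,36))
for p in((101,457),(179,415),(249,457)):P("lump",c(*p,15))
```

```text
dTL [727.8  49.6]
dTR [698.4 -51.7]
dBR [632.2 -28.8]
dBL [657.3  63.4]
handle f,b [[576.3  42. ]
 [496.1  64.9]]
ang,len [-15.9  83.3]
backwall top ends z36 [[606.3  72. ]
 [583.5  -6.8]]
pTback [556.2 347.7]
pTmouth [556.7 207.7]
pBback [438.8 349.5]
pBmouth [437.3 208.8]
lump [482.7 326.5]
lump [509.  280.7]
lump [483.7 237. ]
```

```bash
cat > go.py <<'E'
import sys,numpy as np
from cell import get_obs
from scipy.spatial.transform import Rotation as Ro
o=get_obs();q=o["ee_rot"];R=Ro.from_quat([q[1],q[2],q[3],q[0]]).as_matrix()
yaw=np.degrees(np.arctan2(R[1,0],R[0,0]))
print("t",round(o["t"],2),"pos",np.round(o["eef_pos"],1),"yaw",round(yaw,2),"tilt",np.round(R[:2,2],3),"F",np.round(o["ft_force"],1),"w",round(o["width"],1),"ff",round(o["finger_force"],1),"j1,7",np.round(o["joint_pos"],2))
if len(sys.argv)>1:
    x,y,z,a=map(float,sys.argv[1:]);d=np.array([x,y,z])-o["eef_pos"]
    print("shift now",np.round(R.T@d/30,2),"turn",round(((yaw-a+180)%360-180)/6,2))
    s=np.radians(a);Rt=np.array([[np.cos(s),np.sin(s),0],[np.sin(s),-np.cos(s),0],[0,0,-1]])
    print("shift after turn",np.round(Rt.T@d/30,2))
E
A='{"x":-1,"y":-0.72}'
python3 -m creep '[{"x":-1,"y":-0.72},{"x":-1,"y":-0.72},{"x":-1,"y":-0.72},{"x":-1,"y":-0.72},{"x":-1,"y":-0.72},{"x":-1,"y":-0.72},{"x":-1,"y":-0.72},{"x":-1,"y":-0.72}]' 
python3 -m creep '[{"x":-1,"y":-0.72,"turn":0},{"x":-1,"y":-0.72},{"x":-1,"y":-0.72},{"x":-1,"y":-0.72},{"x":-1,"y":-0.72},{"x":-1,"y":-0.72},{"x":-1,"y":-0.72},{"x":-1,"y":-0.72}]' 
python3 -m creep '[{"turn":1},{"turn":1},{"turn":1},{"turn":1},{"turn":1},{"turn":1},{"turn":1},{"turn":1}]'
python3 go.py 555 44 150 -16
```

```text
t 0.1 pos [265.4 565.3 226. ] yaw 154.85 tilt [-0.    -0.001] F [ 0.1  0.3 -0.5] w 91.7 ff 0.0 j1,7 [-1.23  0.44  0.02  1.57 -0.01  1.13 -0.08]
shift now [-16.12 -11.62   2.55] turn 28.48
shift after turn [14.07 14.04  2.53]$[0]: bad value
$[0]: bad value
$[0]: bad value
```

```bash
python3 -m creep '[{"claw":0,"x":-1,"y":-0.72,"z":0,"turn":0}]'; python3 -m creep '[{"claw":0.0,"x":-1.0,"y":-0.72}]'; python3 go.py 555 44 150 -16
```

```text
t: 0.18
eef_pos: [278.0, 538.5, 225.7]
ee_rot: [-0.002, 0.213, 0.977, 0.001]
ft_force: [-1.4, 0.3, 0.4]
width: 91.8
finger_force: 0.0
t 0.18 pos [278.  538.5 225.7] yaw 155.35 tilt [-0.003  0.002] F [-1.4  0.3  0.4] w 91.8 ff 0.0 j1,7 [-1.2   0.4   0.02  1.62 -0.01  1.11 -0.03]
shift now [-15.28 -11.14   2.45] turn 28.56
shift after turn [13.42 13.3   2.52]$[0]: bad value
```

```bash
python3 -m creep '[{"claw":0,"x":-1,"y":-0.73,"z":0,"turn":0},{"claw":0,"x":-1,"y":-0.73,"z":0,"turn":0},{"claw":0,"x":-1,"y":-0.73,"z":0,"turn":0},{"claw":0,"x":-1,"y":-0.73,"z":0,"turn":0},{"claw":0,"x":-1,"y":-0.73,"z":0,"turn":0},{"claw":0,"x":-1,"y":-0.73,"z":0,"turn":0},{"claw":0,"x":-1,"y":-0.73,"z":0,"turn":0},{"claw":0,"x":-1,"y":-0.73,"z":0,"turn":0}]' >/dev/null
python3 -m creep '[{"claw":0,"x":-1,"y":-0.73,"z":0,"turn":0},{"claw":0,"x":-1,"y":-0.73,"z":0,"turn":0},{"claw":0,"x":-1,"y":-0.73,"z":0,"turn":0},{"claw":0,"x":-1,"y":-0.73,"z":0,"turn":0},{"claw":0,"x":-1,"y":-0.73,"z":0,"turn":0},{"claw":0,"x":-1,"y":-0.73,"z":0,"turn":0},{"claw":0,"x":-1,"y":-0.73,"z":0,"turn":0}]' >/dev/null
python3 -m creep '[{"claw":0,"x":0,"y":0,"z":0.3,"turn":1},{"claw":0,"x":0,"y":0,"z":0.3,"turn":1},{"claw":0,"x":0,"y":0,"z":0.3,"turn":1},{"claw":0,"x":0,"y":0,"z":0.3,"turn":1},{"claw":0,"x":0,"y":0,"z":0.3,"turn":1},{"claw":0,"x":0,"y":0,"z":0.3,"turn":1},{"claw":0,"x":0,"y":0,"z":0.3,"turn":1},{"claw":0,"x":0,"y":0,"z":0.3,"turn":1}]' >/dev/null
python3 go.py 555 44 150 -16
python3 -m creep '[{"claw":0,"x":0,"y":0,"z":0,"turn":1},{"claw":0,"x":0,"y":0,"z":0,"turn":1},{"claw":0,"x":0,"y":0,"z":0,"turn":1},{"claw":0,"x":0,"y":0,"z":0,"turn":1},{"claw":0,"x":0,"y":0,"z":0,"turn":1},{"claw":0,"x":0,"y":0,"z":0,"turn":1},{"claw":0,"x":0,"y":0,"z":0,"turn":1},{"claw":0,"x":0,"y":0,"z":0,"turn":1}]' >/dev/null
python3 -m creep '[{"claw":0,"x":0,"y":0,"z":0,"turn":1},{"claw":0,"x":0,"y":0,"z":0,"turn":1},{"claw":0,"x":0,"y":0,"z":0,"turn":1},{"claw":0,"x":0,"y":0,"z":0,"turn":1},{"claw":0,"x":0,"y":0,"z":0,"turn":1},{"claw":0,"x":0,"y":0,"z":0,"turn":1},{"claw":0,"x":0,"y":0,"z":0,"turn":1},{"claw":0,"x":0,"y":0,"z":0,"turn":1}]' >/dev/null
python3 go.py 555 44 120 -16
```

```text
t 2.1 pos [551.   44.9 154. ] yaw 106.56 tilt [-0.001 -0.   ] F [ 0.1  1.1 -0.7] w 91.8 ff 0.0 j1,7 [-0.5   0.41  0.44  1.87 -0.21  0.91  0.33]
shift now [-0.07  0.12  0.13] turn 20.43
shift after turn [ 0.14 -0.01  0.13]
t 3.43 pos [551.   45.  154.5] yaw 10.57 tilt [-0.001 -0.   ] F [ 0.3 -0.6  0.3] w 91.8 ff 0.0 j1,7 [-0.8   0.51  0.89  1.89 -0.47  0.97 -1.08]
shift now [0.12 0.06 1.15] turn 4.43
shift after turn [ 0.14 -0.    1.15]
```

```bash
python3 -m creep '[{"claw":0,"x":0.14,"y":0,"z":0.6,"turn":1},{"claw":0,"x":0,"y":0,"z":0.6,"turn":1},{"claw":0,"x":0,"y":0,"z":0.6,"turn":1},{"claw":0,"x":0,"y":0,"z":0.6,"turn":1},{"claw":0,"x":0,"y":0,"z":0.6,"turn":0.43},{"claw":0,"x":0,"y":0,"z":0.6,"turn":0},{"claw":0,"x":0,"y":0,"z":0.6,"turn":0},{"claw":0,"x":0,"y":0,"z":0.2,"turn":0}]'
python3 go.py 555 44 21 -16
python3 - <<'E'
from cell import get_image
import cv2
from h import *
cv2.imwrite("/tmp/s1.png",get_image("side")["color"]);cv2.imwrite("/tmp/t1.png",get_image("top")["color"])
crop("/tmp/s1.png","/tmp/a.png",170,150,330,260,4.5);crop("/tmp/t1.png","/tmp/b.png",220,100,320,240,4)
a,b=cv2.imread("/tmp/a.png"),cv2.imread("/tmp/b.png");
c=np.zeros((600,800,3),np.uint8);a=a[:,:440];c[:a.shape[0],:a.shape[1]]=a;b=b[:, :360];c[:b.shape[0],440:440+b.shape[1]]=b[:600]
cv2.imwrite("pics/g1.png",c)
E
```

```text
t: 4.1
eef_pos: [553.9, 45.9, 20.3]
ee_rot: [0.001, 0.991, -0.137, -0.002]
ft_force: [-1.0, -0.2, 0.4]
width: 91.7
finger_force: 0.0
t 4.1 pos [553.9  45.9  20.3] yaw -15.7 tilt [-0.003 -0.001] F [-1.  -0.2  0.4] w 91.7 ff 0.0 j1,7 [-0.73  0.73  0.83  1.99 -0.77  0.78 -1.29]
shift now [ 0.05  0.05 -0.02] turn 0.05
shift after turn [ 0.05  0.05 -0.02]
```

View pics/g1.png

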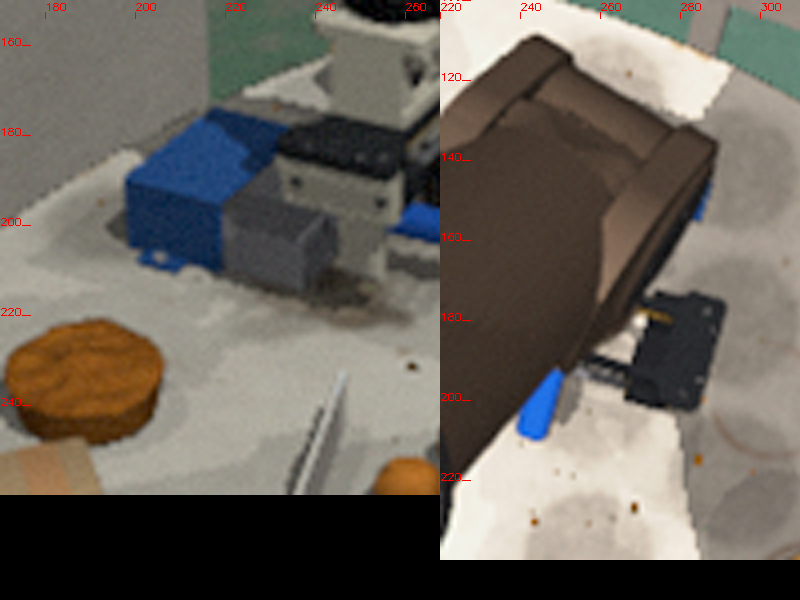

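The fingers flank the blue handle and the scoop's nose is still in the dock. I'll grip and draw it out.

```bash
python3 -m creep '[{"claw":1,"x":0,"y":0,"z":0,"turn":0},{"claw":1,"x":0,"y":0,"z":0,"turn":0},{"claw":1,"x":0,"y":0,"z":0,"turn":0},{"claw":1,"x":0,"y":0,"z":0,"turn":0},{"claw":1,"x":0,"y":0,"z":0,"turn":0},{"claw":1,"x":0,"y":0,"z":0,"turn":0}]' 50
python3 -m creep '[{"claw":1,"x":-0.5,"y":0,"z":0,"turn":0},{"claw":1,"x":-0.6,"y":0,"z":0,"turn":0},{"claw":1,"x":-0.6,"y":0,"z":0,"turn":0},{"claw":1,"x":-0.6,"y":0,"z":0,"turn":0},{"claw":1,"x":-0.6,"y":0,"z":0,"turn":0},{"claw":1,"x":-0.6,"y":0,"z":0,"turn":0},{"claw":1,"x":-0.5,"y":0,"z":0,"turn":0},{"claw":1,"x":0,"y":0,"z":0,"turn":0}]' 
python3 go.py 495 30 100 -16
```

```text
t: 4.7
eef_pos: [555.6, 45.8, 23.1]
ee_rot: [-0.0, 0.991, -0.137, 0.0]
ft_force: [-0.2, -0.6, 0.2]
width: 56.6
finger_force: 0.0
t: 5.37
eef_pos: [436.6, 79.1, 22.5]
ee_rot: [-0.0, 0.991, -0.136, -0.002]
ft_force: [-0.7, 0.8, -0.2]
width: 3.2
finger_force: 0.0
t 5.37 pos [436.6  79.1  22.5] yaw -15.68 tilt [-0.003  0.001] F [-0.7  0.8 -0.2] w 3.2 ff 0.0 j1,7 [-0.9   0.6   0.84  2.26 -0.8   0.62 -1.3 ]
shift now [ 2.31  1.05 -2.59] turn 0.05
shift after turn [ 2.32  1.04 -2.58]
```

The fingers close more slowly than I assumed (about 70 mm/s), so they shut on air. I'll check that the scoop hasn't moved.

```bash
python3 -m creep '[{"claw":0,"x":0,"y":0,"z":-1,"turn":0},{"claw":0,"x":0,"y":0,"z":-1,"turn":0},{"claw":0,"x":0,"y":0,"z":-0.5,"turn":0},{"claw":0,"x":0,"y":0,"z":0,"turn":0},{"claw":0,"x":0,"y":0,"z":0,"turn":0},{"claw":0,"x":0,"y":0,"z":0,"turn":0},{"claw":0,"x":0,"y":0,"z":0,"turn":0},{"claw":0,"x":0,"y":0,"z":0,"turn":0}]' 50
python3 - <<'E'
from cell import get_image
import cv2
from h import *
cv2.imwrite("/tmp/s1.png",get_image("side")["color"]);cv2.imwrite("/tmp/t1.png",get_image("top")["color"])
crop("/tmp/s1.png","/tmp/a.png",170,150,330,260,4.5);crop("/tmp/t1.png","/tmp/b.png",220,100,310,240,4)
a,b=cv2.imread("/tmp/a.png"),cv2.imread("/tmp/b.png");
c=np.zeros((600,800,3),np.uint8);a=a[:,:440];c[:a.shape[0],:a.shape[1]]=a;b=b[:, :360];c[:b.shape[0],440:440+b.shape[1]]=b[:600]
cv2.imwrite("pics/g2.png",c)
E
python3 go.py 555 45 22 -16
```

```text
t: 6.03
eef_pos: [439.5, 78.0, 97.0]
ee_rot: [0.0, 0.991, -0.137, -0.001]
ft_force: [-0.4, -0.7, 0.1]
width: 52.3
finger_force: 0.0
t 6.13 pos [439.6  77.9  97.2] yaw -15.75 tilt [-0.001 -0.001] F [-0.1 -0.4 -0.2] w 60.0 ff 0.0 j1,7 [-1.05  0.49  1.04  2.2  -0.61  0.78 -1.46]
shift now [4.   0.01 2.5 ] turn 0.04
shift after turn [ 4.   -0.    2.51]
```

View pics/g2.png

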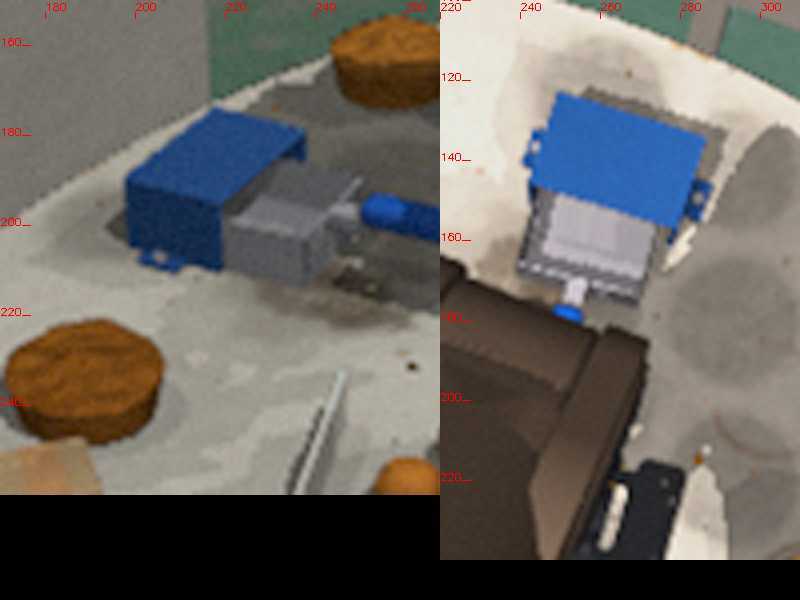

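```bash
python3 -m creep '[{"claw":0.3,"x":0.8,"y":0,"z":0,"turn":0},{"claw":0.3,"x":0.8,"y":0,"z":0,"turn":0},{"claw":0.3,"x":0.8,"y":0,"z":0,"turn":0},{"claw":0.3,"x":0.8,"y":0,"z":0,"turn":0},{"claw":0.3,"x":0.8,"y":0,"z":0.5,"turn":0},{"claw":0.3,"x":0,"y":0,"z":0.7,"turn":0},{"claw":0.3,"x":0,"y":0,"z":0.7,"turn":0},{"claw":0.3,"x":0,"y":0,"z":0.6,"turn":0}]' 50
python3 -m creep '[{"claw":1,"x":0,"y":0,"z":0,"turn":0},{"claw":1,"x":0,"y":0,"z":0,"turn":0},{"claw":1,"x":0,"y":0,"z":0,"turn":0},{"claw":1,"x":0,"y":0,"z":0,"turn":0},{"claw":1,"x":0,"y":0,"z":0,"turn":0},{"claw":1,"x":0,"y":0,"z":0,"turn":0},{"claw":1,"x":0,"y":0,"z":0,"turn":0},{"claw":1,"x":0,"y":0,"z":0,"turn":0}]' 50
python3 -m creep '[{"claw":1,"x":0,"y":0,"z":0,"turn":0},{"claw":1,"x":0,"y":0,"z":0,"turn":0},{"claw":1,"x":0,"y":0,"z":0,"turn":0}]'
python3 go.py
```

```text
t: 6.8
eef_pos: [555.2, 45.2, 20.9]
ee_rot: [0.0, 0.991, -0.137, -0.001]
ft_force: [-0.7, -0.3, 0.5]
width: 64.1
finger_force: 0.0
t: 7.47
eef_pos: [555.8, 46.1, 23.2]
ee_rot: [-0.0, 0.991, -0.137, 0.0]
ft_force: [-0.9, 1.0, 3.0]
width: 21.5
finger_force: 49.6
t: 7.72
eef_pos: [555.6, 46.1, 23.1]
ee_rot: [-0.0, 0.991, -0.137, 0.0]
ft_force: [-1.4, 2.6, 5.6]
width: 21.3
finger_force: 49.6
t 7.72 pos [555.6  46.1  23.1] yaw -15.71 tilt [0.    0.001] F [-1.4  2.6  5.6] w 21.3 ff 49.6 j1,7 [-0.73  0.73  0.83  1.98 -0.77  0.78 -1.28]
```

```bash
python3 -m creep '[{"claw":1,"x":-0.3,"y":0,"z":0,"turn":0},{"claw":1,"x":-0.6,"y":0,"z":0,"turn":0},{"claw":1,"x":-0.6,"y":0,"z":0,"turn":0},{"claw":1,"x":-0.6,"y":0,"z":0,"turn":0},{"claw":1,"x":-0.6,"y":0,"z":0,"turn":0},{"claw":1,"x":-0.6,"y":0,"z":0,"turn":0},{"claw":1,"x":-0.6,"y":0,"z":-0.3,"turn":0},{"claw":1,"x":0,"y":0,"z":-0.7,"turn":0}]' 
python3 -m creep '[{"claw":1,"x":0,"y":0,"z":-0.8,"turn":0},{"claw":1,"x":0,"y":0,"z":-0.8,"turn":0},{"claw":1,"x":0,"y":0,"z":-0.3,"turn":0},{"claw":1,"x":0,"y":0,"z":0,"turn":0}]' 
python3 go.py 495 25 110 -16
```

```text
t: 8.38
eef_pos: [436.3, 77.9, 50.8]
ee_rot: [0.001, 0.991, -0.137, -0.004]
ft_force: [-0.8, 0.6, -1.6]
width: 21.8
finger_force: 49.6
t: 8.72
eef_pos: [443.2, 77.8, 110.8]
ee_rot: [-0.001, 0.991, -0.137, 0.001]
ft_force: [0.1, -0.5, -2.0]
width: 21.4
finger_force: 49.6
t 8.72 pos [443.2  77.8 110.8] yaw -15.69 tilt [0.002 0.001] F [ 0.1 -0.5 -2. ] w 21.4 ff 49.6 j1,7 [-1.07  0.47  1.07  2.18 -0.58  0.81 -1.47]
shift now [2.14 1.23 0.03] turn 0.05
shift after turn [2.14 1.22 0.03]
```

```bash
python3 -m creep '[{"claw":1,"x":0.7,"y":0.4,"z":0,"turn":0},{"claw":1,"x":0.7,"y":0.4,"z":0,"turn":0},{"claw":1,"x":0.7,"y":0.4,"z":0,"turn":0},{"claw":1,"x":0,"y":0,"z":0,"turn":-1},{"claw":1,"x":0,"y":0,"z":0,"turn":-1},{"claw":1,"x":0,"y":0,"z":0,"turn":-1},{"claw":1,"x":0,"y":0,"z":0,"turn":-1},{"claw":1,"x":0,"y":0,"z":0,"turn":-1}]' >/dev/null
python3 -m creep '[{"claw":1,"x":0,"y":0,"z":0,"turn":-1},{"claw":1,"x":0,"y":0,"z":0,"turn":-1},{"claw":1,"x":0,"y":0,"z":0,"turn":-1},{"claw":1,"x":0,"y":0,"z":0,"turn":-1},{"claw":1,"x":0,"y":0,"z":0,"turn":-1},{"claw":1,"x":0,"y":0,"z":0,"turn":-1},{"claw":1,"x":0,"y":0,"z":0,"turn":-1},{"claw":1,"x":0,"y":0,"z":0,"turn":-1}]' >/dev/null
python3 -m creep '[{"claw":1,"x":0,"y":0,"z":0,"turn":-1},{"claw":1,"x":0,"y":0,"z":0,"turn":-1},{"claw":1,"x":0,"y":0,"z":0,"turn":-1},{"claw":1,"x":0,"y":0,"z":0,"turn":-1},{"claw":1,"x":0,"y":0,"z":0,"turn":-0.6},{"claw":1,"x":0,"y":0,"z":0,"turn":0}]'
python3 go.py 495 33 40 90
python3 - <<'E'
from cell import get_image
import cv2
from h import *
cv2.imwrite("/tmp/s1.png",get_image("side")["color"]);cv2.imwrite("/tmp/t1.png",get_image("top")["color"])
crop("/tmp/s1.png","/tmp/a.png",205,130,345,300,3.5);crop("/tmp/t1.png","/tmp/b.png",125,140,275,240,3)
a,b=cv2.imread("/tmp/a.png"),cv2.imread("/tmp/b.png");
c=np.zeros((600,800,3),np.uint8);a=a[:,:440];c[:a.shape[0],:a.shape[1]]=a;b=b[:, :310];c[:b.shape[0],490:490+b.shape[1]]=b[:600]
cv2.imwrite("pics/g3.png",c)
E
```

```text
t: 10.55
eef_pos: [492.4, 25.8, 108.3]
ee_rot: [-0.001, 0.707, 0.707, -0.001]
ft_force: [1.0, -0.7, -2.0]
width: 21.4
finger_force: 49.6
t 10.55 pos [492.4  25.8 108.3] yaw 90.05 tilt [-0.002  0.001] F [ 1.  -0.7 -2. ] w 21.4 ff 49.6 j1,7 [-0.53  0.39  0.48  2.06 -0.26  0.76  0.11]
shift now [0.24 0.09 2.28] turn 0.01
shift after turn [0.24 0.09 2.28]
```

View pics/g3.png

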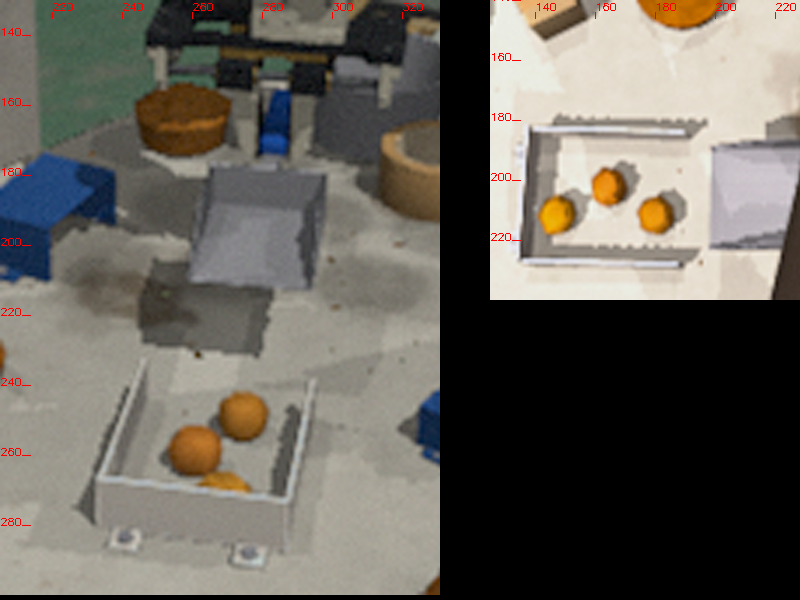

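Scoop is held level and lined up with the pen: nose at about column 199, rows 188–222, and pen rows 183–227. Now I'll lower it to the table.

```bash
python3 -m creep '[{"claw":1,"x":0.05,"y":0.05,"z":0.7,"turn":0},{"claw":1,"x":0.05,"y":0,"z":0.7,"turn":0},{"claw":1,"x":0.05,"y":0,"z":0.6,"turn":0},{"claw":1,"x":0,"y":0,"z":0.4,"turn":0},{"claw":1,"x":0,"y":0,"z":0.2,"turn":0},{"claw":1,"x":0,"y":0,"z":0.1,"turn":0},{"claw":1,"x":0,"y":0,"z":0,"turn":0}]' 
python3 -m creep '[{"claw":1,"x":0,"y":0,"z":0.1,"turn":0},{"claw":1,"x":0,"y":0,"z":0,"turn":0}]' 
python3 -m creep '[{"claw":1,"x":0,"y":0,"z":0.05,"turn":0},{"claw":1,"x":0,"y":0,"z":0,"turn":0}]' 
python3 go.py 495 189 22 90
```

```text
t: 11.23
eef_pos: [494.9, 30.0, 28.3]
ee_rot: [-0.0, 0.708, 0.706, -0.0]
ft_force: [0.4, 0.6, -1.5]
width: 21.6
finger_force: 49.6
t: 11.4
eef_pos: [495.6, 30.3, 26.0]
ee_rot: [0.0, 0.708, 0.706, 0.0]
ft_force: [0.5, -0.2, -1.5]
width: 21.7
finger_force: 49.6
t: 11.57
eef_pos: [495.4, 30.3, 24.5]
ee_rot: [0.0, 0.708, 0.706, 0.0]
ft_force: [0.3, -0.3, -1.6]
width: 21.6
finger_force: 49.6
t 11.57 pos [495.4  30.3  24.5] yaw 89.87 tilt [0.001 0.   ] F [ 0.3 -0.3 -1.6] w 21.6 ff 49.6 j1,7 [-0.46  0.53  0.39  2.11 -0.37  0.56  0.19]
shift now [ 5.29 -0.03  0.08] turn -0.02
shift after turn [ 5.29 -0.01  0.08]
```

Not touching yet. I'll lower in small steps and watch the force.

```bash
for i in 1 2; do python3 -m creep '[{"claw":1,"x":0,"y":0,"z":0.05,"turn":0},{"claw":1,"x":0,"y":0,"z":0,"turn":0}]' | grep -E "eef|force"; done
python3 -m creep '[{"claw":1,"x":0,"y":0,"z":0.04,"turn":0},{"claw":1,"x":0,"y":0,"z":0,"turn":0}]'| grep -E "eef|force"
```

```text
eef_pos: [495.6, 30.1, 23.1]
ft_force: [-0.3, 0.4, 5.7]
finger_force: 49.6
eef_pos: [495.6, 29.4, 21.9]
ft_force: [-2.9, -4.5, 11.9]
finger_force: 49.9
eef_pos: [495.5, 28.9, 20.9]
ft_force: [-3.4, -4.2, 14.1]
finger_force: 50.0
```

```bash
python3 -m creep '[{"claw":1,"x":0.3,"y":0,"z":-0.06,"turn":0},{"claw":1,"x":0.5,"y":0,"z":0,"turn":0},{"claw":1,"x":0.5,"y":0,"z":0,"turn":0},{"claw":1,"x":0.5,"y":0,"z":0,"turn":0},{"claw":1,"x":0.5,"y":0,"z":0,"turn":0}]' | grep -E "eef|force"
python3 go.py 495 189 22 90
python3 -m creep '[{"claw":1,"x":0.5,"y":0,"z":0,"turn":0},{"claw":1,"x":0.5,"y":0,"z":0,"turn":0},{"claw":1,"x":0.5,"y":0,"z":0,"turn":0},{"claw":1,"x":0.5,"y":0,"z":0,"turn":0}]' | grep -E "eef|force"
python3 go.py 495 189 22 90
python3 - <<'E'
from cell import get_image
import cv2
from h import *
cv2.imwrite("/tmp/s1.png",get_image("side")["color"]);cv2.imwrite("/tmp/t1.png",get_image("top")["color"])
crop("/tmp/s1.png","/tmp/a.png",205,170,345,300,3.5);crop("/tmp/t1.png","/tmp/b.png",125,160,250,240,2.7)
a,b=cv2.imread("/tmp/a.png"),cv2.imread("/tmp/b.png");
c=np.zeros((480,800,3),np.uint8);c[:a.shape[0],:a.shape[1]]=a[:480];b=b[:, :310];c[:b.shape[0],490:490+b.shape[1]]=b
cv2.imwrite("pics/g4.png",c)
E
```

```text
eef_pos: [495.2, 100.0, 21.8]
ft_force: [-0.2, 0.0, -2.1]
finger_force: 49.9
t 12.48 pos [495.2 100.   21.8] yaw 89.87 tilt [-0.  0.] F [-0.2  0.  -2.1] w 21.5 ff 49.9 j1,7 [-0.6   0.55  0.4   2.09 -0.38  0.57  0.07]
shift now [ 2.97 -0.01 -0.01] turn -0.02
shift after turn [ 2.97 -0.01 -0.01]
eef_pos: [496.0, 156.8, 22.3]
ft_force: [0.4, -0.2, -2.0]
finger_force: 50.0
t 12.82 pos [496.  156.8  22.3] yaw 89.69 tilt [ 0.001 -0.002] F [ 0.4 -0.2 -2. ] w 21.8 ff 50.0 j1,7 [-0.71  0.56  0.41  2.06 -0.38  0.59 -0.04]
shift now [ 1.07 -0.04  0.01] turn -0.05
shift after turn [ 1.07 -0.03  0.01]
```

View pics/g4.png

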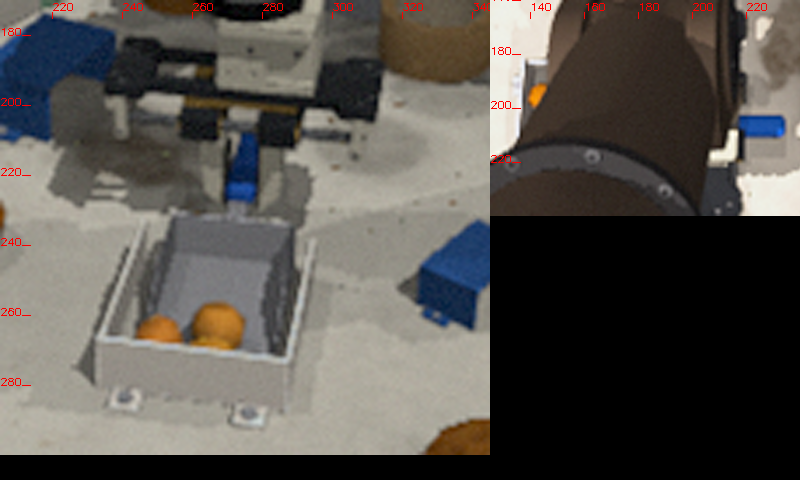

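```bash
python3 - <<'E'
from h import *
for p in((159,332),(218,325),(212,342)):print(w(p[0]/3.5+205,p[1]/3.5+170,18,"side"))
E
python3 -m creep '[{"claw":1,"x":0,"y":0,"z":0.04,"turn":0},{"claw":1,"x":0,"y":0,"z":0,"turn":0}]' 25| grep -E "eef|force"
python3 -m creep '[{"claw":1,"x":0,"y":0,"z":0.04,"turn":0},{"claw":1,"x":0,"y":0,"z":0,"turn":0}]' | grep -E "eef|force"
python3 -m creep '[{"claw":1,"x":0.3,"y":0,"z":0.0,"turn":0},{"claw":1,"x":0.2,"y":0,"z":0,"turn":0},{"claw":1,"x":0,"y":0,"z":0,"turn":0}]' | grep -E "eef|force"
```

```text
[524.94348208 315.06937426]
[488.04272951 300.98455821]
[489.07275342 319.10686964]
eef_pos: [495.5, 159.5, 20.7]
ft_force: [-1.3, 3.2, 3.8]
finger_force: 25.0
eef_pos: [495.5, 158.5, 19.6]
ft_force: [-1.2, 1.0, 4.7]
finger_force: 25.0
eef_pos: [496.4, 168.9, 20.3]
ft_force: [-1.8, -12.2, 15.0]
finger_force: 25.0
```

```bash
python3 -m creep '[{"claw":1,"x":0.3,"y":0,"z":0.0,"turn":0},{"claw":1,"x":0,"y":0,"z":0,"turn":0}]' 60| grep -E "eef|force"
python3 -m creep '[{"claw":1,"x":0.3,"y":0,"z":0.0,"turn":0},{"claw":1,"x":0,"y":0,"z":0,"turn":0}]' | grep -E "eef|force"
python3 - <<'E'
from cell import get_image
import cv2
from h import *
cv2.imwrite("/tmp/s1.png",get_image("side")["color"])
crop("/tmp/s1.png","pics/g5.png",205,200,325,290,5)
E
```

```text
eef_pos: [496.9, 173.1, 20.9]
ft_force: [-2.5, -27.6, 29.6]
finger_force: 60.0
eef_pos: [497.4, 186.4, 20.5]
ft_force: [1.0, -7.8, 13.6]
finger_force: 60.0
```

View pics/g5.png

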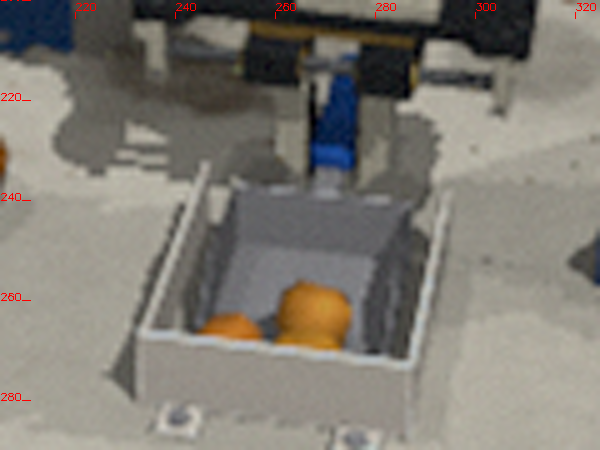

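The lumps sit at the pen's back, around (251,266), (265,262) and (265,268), with the scoop nose under or near them. I'll push the last few mm to the wall.

```bash
cat > lumps.py <<'E'
import cv2,sys
from h import *
from cell import get_image
for n in ("side","top"):
    im=get_image(n)["color"];cv2.imwrite(f"/tmp/{n}L.png",im)
    hsv=cv2.cvtColor(im,cv2.COLOR_BGR2HSV);m=cv2.inRange(hsv,(8,150,90),(28,255,255))
    N,l,s,c=cv2.connectedComponentsWithStats(m)
    z=float(sys.argv[1])
    x0,x1,y0,y1=map(float,sys.argv[2:6])
    for i in range(1,N):
        p=w(*c[i],z,n)
        if s[i][4]>8 and x0<p[0]<x1 and y0<p[1]<y1:print(n,s[i],np.round(p))
E
python3 -m creep '[{"claw":1,"x":0.15,"y":0,"z":0.0,"turn":0},{"claw":1,"x":0,"y":0,"z":0,"turn":0}]' | grep -E "eef|force"
python3 -m creep '[{"claw":1,"x":0.15,"y":0,"z":0.0,"turn":0},{"claw":1,"x":0,"y":0,"z":0,"turn":0}]' | grep -E "eef|force"
python3 lumps.py 17 420 570 180 370
```

```text
eef_pos: [497.4, 192.8, 20.4]
ft_force: [-0.1, -9.8, 14.2]
finger_force: 60.0
eef_pos: [497.4, 197.6, 20.4]
ft_force: [-0.3, -9.6, 13.5]
finger_force: 60.0
side [260 256  20  14 175] [479. 300.]
side [246 263  11   5  42] [523. 314.]
```

Run:
```python
from h import *
print(w(205+170/3.5,170+213/3.5,36,"side"),w(205+290/3.5,170+222/3.5,36,"side"))
print(w(205+235/5,200+183/5,36,"side"),w(205+410/5,200+200/5,36,"side"))
crop("/tmp/sideL.png","pics/g6.png",225,210,315,285,8)
```

```text
[538.30688521 204.57471209] [453.22599434 200.31387482]
[537.53994537 229.4438792 ] [451.87825263 228.20708076]
```

View pics/g6.png

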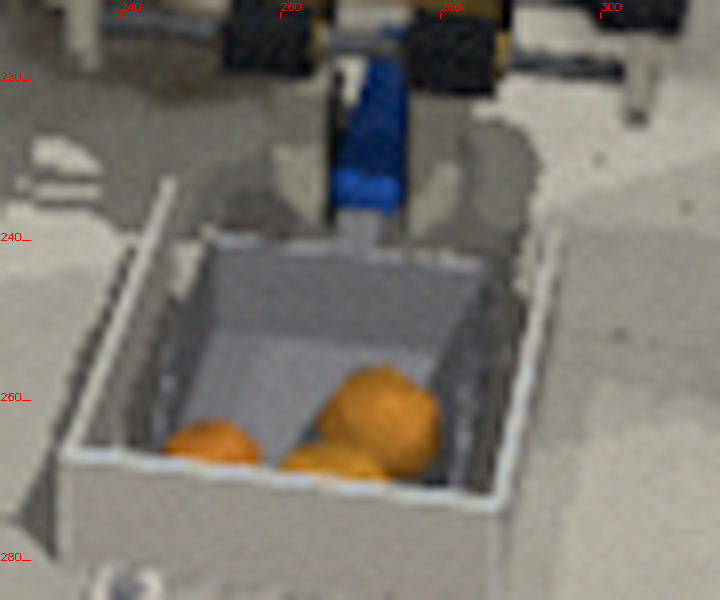

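```bash
python3 - <<'E'
from h import *
print(w(225+210/8,210+238/8,36,"side"),w(225+490/8,210+265/8,36,"side"))
E
for i in 1 2; do python3 -m creep '[{"claw":1,"x":0.1,"y":0,"z":0.0,"turn":0},{"claw":1,"x":0,"y":0,"z":0,"turn":0}]' | grep -E "eef|t_force"; done
```

```text
[536.86588777 242.65532798] [452.0625994  241.21856555]
eef_pos: [497.2, 199.1, 20.4]
ft_force: [0.4, -11.8, 16.2]
eef_pos: [497.2, 199.3, 20.4]
ft_force: [-1.4, -21.2, 20.6]
```

Firm contact with the back wall: the force rises and the motion stops. Next I'll tilt the nose up about its heel by pressing the handle down, then grip hard and lift.

```bash
python3 -m creep '[{"claw":1,"x":-0.3,"y":0,"z":0.05,"turn":0},{"claw":1,"x":-0.03,"y":0,"z":0.07,"turn":0},{"claw":1,"x":-0.05,"y":0,"z":0.07,"turn":0},{"claw":1,"x":-0.05,"y":0,"z":0.07,"turn":0},{"claw":1,"x":0,"y":0,"z":0,"turn":0}]' 25 | grep -E "eef|t_force"
python3 -m creep '[{"claw":1,"x":-0.03,"y":0,"z":0.07,"turn":0},{"claw":1,"x":-0.03,"y":0,"z":0.07,"turn":0},{"claw":1,"x":-0.03,"y":0,"z":0.07,"turn":0},{"claw":1,"x":0,"y":0,"z":0,"turn":0}]' | grep -E "eef|t_force"
python3 lumps.py 17 420 570 180 370; cp /tmp/sideL.png /tmp/tilt.png
```

```text
eef_pos: [496.9, 191.4, 12.1]
ft_force: [0.9, -5.2, 9.2]
eef_pos: [497.0, 189.6, 6.8]
ft_force: [-2.5, -3.4, 23.1]
side [245 249  37  21 473] [499. 288.]
```

```bash
python3 -m creep '[{"claw":1,"x":0,"y":0,"z":0,"turn":0},{"claw":1,"x":0,"y":0,"z":0,"turn":0},{"claw":1,"x":0,"y":0,"z":-0.2,"turn":0},{"claw":1,"x":0,"y":0,"z":-0.3,"turn":0},{"claw":1,"x":0,"y":0,"z":-0.4,"turn":0},{"claw":1,"x":0,"y":0,"z":-0.4,"turn":0},{"claw":1,"x":0,"y":0,"z":-0.4,"turn":0},{"claw":1,"x":0,"y":0,"z":-0.3,"turn":0}]' 60 | grep -E "eef|t_force"
python3 -m creep '[{"claw":1,"x":0,"y":0,"z":-0.4,"turn":0},{"claw":1,"x":0,"y":0,"z":-0.4,"turn":0},{"claw":1,"x":0,"y":0,"z":-0.4,"turn":0},{"claw":1,"x":0,"y":0,"z":-0.3,"turn":0},{"claw":1,"x":0,"y":0,"z":0,"turn":0},{"claw":1,"x":0,"y":0,"z":0,"turn":0}]' | grep -E "eef|t_force"
python3 go.py
python3 lumps.py 110 420 570 180 370
python3 - <<'E'
from h import *
crop("/tmp/sideL.png","pics/g7.png",205,170,345,290,5)
E
```

```text
eef_pos: [495.4, 191.0, 66.3]
ft_force: [-0.2, -0.0, -2.7]
eef_pos: [495.6, 191.6, 110.5]
ft_force: [0.0, 0.0, -2.6]
t 16.67 pos [495.6 191.6 110.5] yaw 89.87 tilt [0. 0.] F [ 0.   0.  -2.6] w 21.6 ff 60.0 j1,7 [-0.84  0.44  0.5   1.97 -0.29  0.8  -0.17]
side [245 206  37  27 530] [502. 264.]
```

View pics/g7.png

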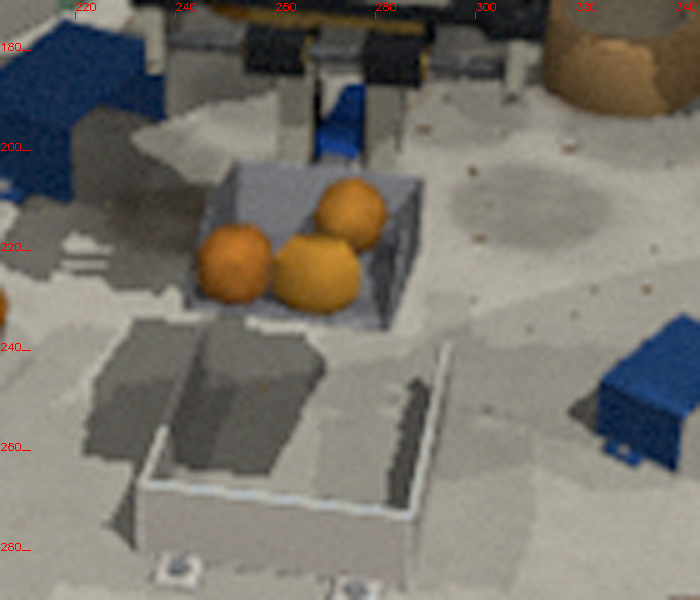

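All three lumps are in the scoop, at about (251,222), (268,225) and (275,213) in the side view, with the nose up and the pen empty. Next: raise, turn, and carry gently to the pot.

```bash
python3 -c "
from h import *
print(w(487/1.5625,232/1.5625,75,'side'),w(497/1.5625,398/1.5625,48))"
python3 -m creep '[{"claw":1,"x":0,"y":0,"z":-0.2,"turn":0.2},{"claw":1,"x":0,"y":0,"z":-0.4,"turn":0.4},{"claw":1,"x":0,"y":0,"z":-0.6,"turn":0.6},{"claw":1,"x":0,"y":0,"z":-0.7,"turn":0.6},{"claw":1,"x":0,"y":0,"z":-0.7,"turn":0.6},{"claw":1,"x":0,"y":0,"z":-0.6,"turn":0.6},{"claw":1,"x":0,"y":0,"z":-0.4,"turn":0.6},{"claw":1,"x":0,"y":0,"z":-0.3,"turn":0.6}]' | grep -E "eef|t_force"
python3 -m creep '[{"claw":1,"x":0,"y":0,"z":-0.1,"turn":0.6},{"claw":1,"x":0,"y":0,"z":0,"turn":0.6},{"claw":1,"x":0,"y":0,"z":0,"turn":0.6},{"claw":1,"x":0,"y":0,"z":0,"turn":0.6},{"claw":1,"x":0,"y":0,"z":0,"turn":0.5},{"claw":1,"x":0,"y":0,"z":0,"turn":0.3},{"claw":1,"x":0,"y":0,"z":0,"turn":0.1},{"claw":1,"x":0,"y":0,"z":0,"turn":0}]' | grep -E "eef|t_force"
python3 go.py 367 -316 232 45
```

```text
[ 430.75015671 -227.79276319] [ 370.36578913 -131.89874482]
eef_pos: [495.7, 191.5, 228.5]
ft_force: [1.2, -0.2, -3.1]
eef_pos: [495.2, 191.5, 230.1]
ft_force: [0.2, -0.1, -2.6]
t 18.1 pos [495.2 191.5 230.1] yaw 44.85 tilt [-0.001 -0.   ] F [ 0.2 -0.1 -2.6] w 21.6 ff 60.0 j1,7 [-1.06  0.33  0.77  1.84 -0.26  1.08 -0.97]
shift now [-14.96   8.98  -0.05] turn -0.03
shift after turn [-14.98   8.94  -0.06]
```

```bash
python3 - <<'E'
from h import *
a=np.linspace(0,2*np.pi,120)
G={}
for n in("top","side"):
    g=cv2.GaussianBlur(cv2.cvtColor(cv2.imread(f"/tmp/{n}0raw.png"),6).astype(np.float32),(0,0),1)
    G[n]=np.hypot(cv2.Sobel(g,5,1,0),cv2.Sobel(g,5,0,1))
def sc(n,x,y):
    K,R,t=cal(n);X=np.c_[x+75*np.cos(a),y+75*np.sin(a),0*a+75];p=(X@R.T+t)@K.T;p=(p[:,:2]/p[:,2:]).astype(np.float32)
    return cv2.remap(G[n],p[:,0].copy(),p[:,1].copy(),1).mean()
xy=[(x,y) for x in range(405,466,1) for y in range(-275,-204,1)]
for n in G:
    s=[sc(n,*q) for q in xy];i=np.argsort(s)[::-1][:5];print(n,[(xy[k],round(float(s[k]))) for k in i])
s=[sc("top",*q)/2+sc("side",*q)/2 for q in xy];print(xy[int(np.argmax(s))])
E
python3 -m creep '[{"claw":1,"x":-0.1,"y":0.06,"z":0,"turn":0},{"claw":1,"x":-0.2,"y":0.12,"z":0,"turn":0},{"claw":1,"x":-0.3,"y":0.18,"z":0,"turn":0},{"claw":1,"x":-0.4,"y":0.24,"z":0,"turn":0},{"claw":1,"x":-0.5,"y":0.3,"z":0,"turn":0},{"claw":1,"x":-0.6,"y":0.36,"z":0,"turn":0},{"claw":1,"x":-0.6,"y":0.36,"z":0,"turn":0},{"claw":1,"x":-0.6,"y":0.36,"z":0,"turn":0}]' | grep -E "eef|t_force"
python3 -m creep '[{"claw":1,"x":-0.6,"y":0.36,"z":0,"turn":0},{"claw":1,"x":-0.6,"y":0.36,"z":0,"turn":0},{"claw":1,"x":-0.6,"y":0.36,"z":0,"turn":0},{"claw":1,"x":-0.6,"y":0.36,"z":0,"turn":0},{"claw":1,"x":-0.6,"y":0.36,"z":0,"turn":0},{"claw":1,"x":-0.6,"y":0.36,"z":0,"turn":0},{"claw":1,"x":-0.6,"y":0.36,"z":0,"turn":0},{"claw":1,"x":-0.6,"y":0.36,"z":0,"turn":0}]' | grep -E "eef|t_force"
python3 -m creep '[{"claw":1,"x":-0.6,"y":0.36,"z":0,"turn":0},{"claw":1,"x":-0.6,"y":0.36,"z":0,"turn":0},{"claw":1,"x":-0.6,"y":0.36,"z":0,"turn":0},{"claw":1,"x":-0.6,"y":0.36,"z":0,"turn":0},{"claw":1,"x":-0.6,"y":0.36,"z":0,"turn":0},{"claw":1,"x":-0.6,"y":0.36,"z":0,"turn":0},{"claw":1,"x":-0.6,"y":0.36,"z":0,"turn":0},{"claw":1,"x":-0.6,"y":0.36,"z":0,"turn":0}]' | grep -E "eef|t_force"
python3 go.py 367 -316 232 45
```

```text
top [((438, -243), 138), ((438, -244), 137), ((438, -242), 136), ((439, -244), 136), ((439, -243), 136)]
side [((435, -244), 128), ((434, -244), 128), ((434, -245), 128), ((435, -245), 128), ((434, -243), 128)]
(437, -243)
eef_pos: [466.3, 76.7, 230.4]
ft_force: [0.1, -0.1, -1.4]
eef_pos: [424.5, -85.8, 230.3]
ft_force: [0.3, -0.5, -3.2]
eef_pos: [383.0, -248.1, 230.4]
ft_force: [1.0, 0.0, -3.0]
t 20.1 pos [ 383.  -248.1  230.4] yaw 44.78 tilt [0.001 0.001] F [ 1.  0. -3.] w 21.4 ff 60.0 j1,7 [-0.38  0.2   1.01  2.01 -0.2   1.03 -0.06]
shift now [-1.97  1.23 -0.06] turn -0.04
shift after turn [-1.98  1.22 -0.05]
```

```bash
cat > pitch.py <<'E'
import cv2
from h import *
from cell import get_image,get_obs
from scipy.spatial.transform import Rotation as Ro
o=get_obs();q=o["ee_rot"];Rm=Ro.from_quat([q[1],q[2],q[3],q[0]]).as_matrix();f=Rm[:,0];nrm=Rm[:,1];g=o["eef_pos"]-19*Rm[:,2]
for n in("side","top"):
    im=get_image(n)["color"];cv2.imwrite(f"/tmp/{n}L.png",im);hsv=cv2.cvtColor(im,cv2.COLOR_BGR2HSV);K,R,t=cal(n);c=-R.T@t
    for nm,lo,hi in(("blue",(105,130,40),(125,255,255)),("amber",(8,150,90),(28,255,255))):
        m=cv2.inRange(hsv,lo,hi);v,u=np.nonzero(m)
        d=np.linalg.solve(K,np.array([u,v,1+0*u]))
        d=R.T@d;k=(nrm@(g-c))/(nrm@d);P=c[:,None]+d*k;s=f@(P-g[:,None]);z=P[2]-g[2]
        lim=(abs(s)<130)&(abs(z)<130) if nm=="blue" else (s>-20)&(s<200)&(abs(z)<230)
        s,z=s[lim],z[lim]
        if len(s)<10:print(n,nm,len(s));continue
        A=np.array([s,z]);e,V=np.linalg.eigh(np.cov(A));a=V[:,1]*np.sign(V[0,1])
        print(n,nm,len(s),"mean",A.mean(1).round(),"min",A.min(1).round(),"max",A.max(1).round(),"pitch",round(np.degrees(np.arctan2(a[1],a[0])),1))
print("F",np.round(o["ft_force"],1),np.round(o["ft_torque"],2),"w",round(o["width"],1))
E
python3 -m creep '[{"claw":1,"x":-0.5,"y":0.31,"z":0,"turn":0},{"claw":1,"x":-0.45,"y":0.28,"z":0,"turn":0},{"claw":1,"x":-0.4,"y":0.25,"z":0,"turn":0},{"claw":1,"x":-0.3,"y":0.19,"z":0,"turn":0},{"claw":1,"x":-0.2,"y":0.12,"z":0,"turn":0},{"claw":1,"x":-0.1,"y":0.06,"z":0,"turn":0},{"claw":1,"x":0,"y":0,"z":0,"turn":0},{"claw":1,"x":0,"y":0,"z":0,"turn":0}]' | grep -E "eef|t_force"
python3 go.py 366 -314 232 45
python3 pitch.py
```

```text
eef_pos: [368.9, -312.8, 230.3]
ft_force: [-0.7, -0.4, -3.2]
t 20.77 pos [ 368.9 -312.8  230.3] yaw 44.85 tilt [0.    0.001] F [-0.7 -0.4 -3.2] w 21.8 ff 60.0 j1,7 [-0.2   0.27  1.    1.95 -0.27  1.05  0.13]
shift now [-0.1  -0.04 -0.06] turn -0.02
shift after turn [-0.1  -0.04 -0.06]
side blue 69 mean [-36.  -7.] min [-82. -25.] max [22. 16.] pitch 16.0
side amber 120 mean [138.  19.] min [50. -3.] max [170.  39.] pitch 21.8
top blue 26 mean [-115.  -16.] min [-129.  -39.] max [-103.    7.] pitch 60.0
top amber 496 mean [115.  13.] min [ 33. -91.] max [161. 119.] pitch 59.1
F [-0.7 -0.4 -3.2] [-0.19  0.28  0.01] w 21.8
```

Scoop sits over the pot, nose up about 15°. I'll loosen the grip stepwise so it tips about the pads.

```bash
python3 -m creep '[{"claw":1,"x":0,"y":0,"z":0,"turn":0},{"claw":1,"x":0,"y":0,"z":0,"turn":0}]' 15 | grep -E "force|width"
python3 pitch.py|grep -E "side|F"
python3 -m creep '[{"claw":1,"x":0,"y":0,"z":0,"turn":0},{"claw":1,"x":0,"y":0,"z":0,"turn":0}]' 9 | grep -E "force|width"
python3 pitch.py|grep -E "side|F"
```

```text
ft_force: [0.6, 1.1, -2.4]
width: 21.9
finger_force: 15.0
side blue 69 mean [-25.   3.] min [-81. -11.] max [21. 13.] pitch -1.0
side amber 115 mean [112. -28.] min [ 29. -51.] max [167. -11.] pitch 1.0
F [ 0.6  1.1 -2.4] [-0.14  0.21 -0.03] w 21.9
ft_force: [0.3, -0.3, -1.3]
width: 21.9
finger_force: 9.0
side blue 40 mean [ 5. -1.] min [ -3. -16.] max [16. 17.] pitch -87.9
side amber 54 mean [ 104. -149.] min [  83. -200.] max [ 137. -117.] pitch -70.1
F [ 0.3 -0.3 -1.3] [-0.16  0.19 -0.01] w 21.9
```

```bash
python3 -m creep '[{"claw":1,"x":0,"y":0,"z":0,"turn":0},{"claw":1,"x":0,"y":0,"z":0,"turn":0},{"claw":1,"x":0,"y":0,"z":0,"turn":0},{"claw":1,"x":0,"y":0,"z":0,"turn":0},{"claw":1,"x":0,"y":0,"z":0,"turn":0},{"claw":1,"x":0,"y":0,"z":0,"turn":0}]' 30 | grep -E "t:|force|width"
python3 pitch.py
python3 lumps.py 20 200 700 -450 0
```

```text
t: 21.9
ee_rot: [-0.0, 0.924, 0.382, 0.0]
ft_force: [-0.1, 0.0, -1.8]
width: 21.5
finger_force: 30.0
side blue 39 mean [ 5. -1.] min [ -3. -16.] max [16. 17.] pitch -86.2
side amber 10 mean [ 119. -194.] min [ 107. -199.] max [ 133. -189.] pitch 21.8
top blue 26 mean [-116.  -18.] min [-130.  -40.] max [-104.    5.] pitch 60.6
top amber 226 mean [ 121. -146.] min [  86. -229.] max [152. -56.] pitch -83.6
F [-0.1  0.  -1.8] [-0.12  0.16  0.02] w 21.5
side [301 153   7   2  10] [ 458. -304.]
side [244 154  27  14 287] [ 607. -219.]
top [323 154  32  31 789] [ 608. -199.]
top [343 213  13  12 112] [ 470. -225.]
top [362 216  13  12 112] [ 462. -277.]
top [346 229  14  12 130] [ 427. -233.]
```

All three lumps are in the pot: the top camera puts them at (470,-225), (462,-277) and (427,-233), within the pot's radius of its centre (437,-243). Now I'll carry the scoop back to a spot in front of the dock.

```bash
python3 -m creep '[{"claw":1,"x":0,"y":0,"z":-0.5,"turn":0},{"claw":1,"x":0.4,"y":-0.24,"z":-0.2,"turn":0},{"claw":1,"x":0.8,"y":-0.48,"z":0,"turn":0},{"claw":1,"x":0.9,"y":-0.54,"z":0,"turn":0},{"claw":1,"x":0.9,"y":-0.54,"z":0,"turn":0},{"claw":1,"x":0.9,"y":-0.54,"z":0,"turn":0},{"claw":1,"x":0.9,"y":-0.54,"z":0,"turn":0},{"claw":1,"x":0.9,"y":-0.54,"z":0,"turn":0}]' 60| grep -E "eef|t_force"
python3 -m creep '[{"claw":1,"x":0.9,"y":-0.54,"z":0,"turn":0},{"claw":1,"x":0.9,"y":-0.54,"z":0,"turn":0},{"claw":1,"x":0.9,"y":-0.54,"z":0,"turn":0},{"claw":1,"x":0.9,"y":-0.54,"z":0,"turn":0},{"claw":1,"x":0.9,"y":-0.54,"z":0,"turn":0},{"claw":1,"x":0.9,"y":-0.54,"z":0,"turn":0},{"claw":1,"x":0.5,"y":-0.28,"z":0,"turn":0},{"claw":1,"x":0.2,"y":-0.1,"z":0,"turn":0}]' | grep -E "eef|t_force"
python3 -m creep '[{"claw":1,"x":0,"y":0,"z":0,"turn":0.8},{"claw":1,"x":0,"y":0,"z":0,"turn":1},{"claw":1,"x":0,"y":0,"z":0,"turn":1},{"claw":1,"x":0,"y":0,"z":0,"turn":1},{"claw":1,"x":0,"y":0,"z":0,"turn":1},{"claw":1,"x":0,"y":0,"z":0,"turn":1},{"claw":1,"x":0,"y":0,"z":0,"turn":1},{"claw":1,"x":0,"y":0,"z":0,"turn":1}]' | grep -E "eef|t_force"
python3 -m creep '[{"claw":1,"x":0,"y":0,"z":0,"turn":1},{"claw":1,"x":0,"y":0,"z":0,"turn":1},{"claw":1,"x":0,"y":0,"z":0,"turn":0.3},{"claw":1,"x":0,"y":0,"z":0,"turn":0}]' | grep -E "eef|t_force"
python3 go.py 467 71 150 -15.8
python3 pitch.py
```

```text
eef_pos: [418.2, -118.2, 251.5]
ft_force: [-0.1, 0.7, -1.9]
eef_pos: [471.5, 89.4, 251.1]
ft_force: [0.0, -0.7, -1.4]
eef_pos: [471.0, 84.7, 251.4]
ft_force: [-0.1, 0.4, -1.6]
eef_pos: [471.0, 84.9, 251.3]
ft_force: [-0.3, -0.3, -1.1]
t 24.43 pos [471.   84.9 251.3] yaw -15.92 tilt [-0. -0.] F [-0.3 -0.3 -1.1] w 21.7 ff 60.0 j1,7 [-1.13  0.24  1.04  1.93 -0.23  1.1  -1.84]
shift now [0.   0.48 3.38] turn -0.02
shift after turn [-0.    0.48  3.38]
side blue 172 mean [-31.  33.] min [-56.  -2.] max [-10.  62.] pitch -49.1
side amber 14 mean [  93. -107.] min [ -19. -132.] max [118.  48.] pitch -54.0
top blue 0
top amber 0
F [-0.3 -0.3 -1.1] [ 0.01  0.24 -0.07] w 21.7
```

```bash
python3 go.py 492 64 135 -15.8
python3 -m creep '[{"claw":1,"x":0.45,"y":0.24,"z":0.8,"turn":0},{"claw":1,"x":0.38,"y":0.24,"z":0.8,"turn":0},{"claw":1,"x":0,"y":0,"z":0.8,"turn":0},{"claw":1,"x":0,"y":0,"z":0.8,"turn":0},{"claw":1,"x":0,"y":0,"z":0.4,"turn":0},{"claw":1,"x":0,"y":0,"z":0.2,"turn":0},{"claw":1,"x":0,"y":0,"z":0,"turn":0}]' 60| grep -E "eef|t_force"
python3 -m creep '[{"claw":1,"x":0,"y":0,"z":0.15,"turn":0},{"claw":1,"x":0,"y":0,"z":0.15,"turn":0},{"claw":1,"x":0,"y":0,"z":0,"turn":0}]' 12| grep -E "eef|t_force"
python3 -m creep '[{"claw":1,"x":0,"y":0,"z":0.15,"turn":0},{"claw":1,"x":0,"y":0,"z":0.15,"turn":0},{"claw":1,"x":0,"y":0,"z":0,"turn":0}]' 12| grep -E "eef|t_force"
python3 pitch.py | grep -E "blue"
```

```text
t 24.53 pos [471.   85.3 251.4] yaw -15.71 tilt [-0. -0.] F [-0.   0.4 -1.8] w 21.7 ff 60.0 j1,7 [-1.13  0.24  1.04  1.93 -0.23  1.1  -1.84]
shift now [0.87 0.5  3.88] turn 0.01
shift after turn [0.87 0.49 3.88]
eef_pos: [490.7, 65.5, 136.8]
ft_force: [-0.4, 0.4, -1.9]
eef_pos: [491.4, 66.2, 128.5]
ft_force: [0.0, 0.2, -1.2]
eef_pos: [491.1, 65.9, 118.8]
ft_force: [0.0, 0.5, -1.1]
side blue 151 mean [-32.  33.] min [-58.  -4.] max [-10.  61.] pitch -49.7
top blue 1
```

```bash
for i in 1 2; do python3 -m creep '[{"claw":1,"x":-0.1,"y":0,"z":0.2,"turn":0},{"claw":1,"x":-0.1,"y":0,"z":0.2,"turn":0},{"claw":1,"x":0,"y":0,"z":0,"turn":0}]' 10| grep -E "eef|t_force"; python3 pitch.py | grep "side blue"; done
```

```text
eef_pos: [483.7, 67.9, 106.6]
ft_force: [-2.6, 1.5, 2.5]
side blue 182 mean [-37.  31.] min [-67.  -5.] max [-9. 62.] pitch -44.1
eef_pos: [478.8, 69.3, 94.6]
ft_force: [-0.4, 0.4, -0.6]
side blue 194 mean [-42.  29.] min [-74.  -4.] max [-10.  57.] pitch -37.0
```

```bash
python3 -m creep '[{"claw":1,"x":-0.12,"y":0,"z":0.2,"turn":0},{"claw":1,"x":-0.12,"y":0,"z":0.2,"turn":0},{"claw":1,"x":-0.12,"y":0,"z":0.2,"turn":0},{"claw":1,"x":-0.12,"y":0,"z":0.2,"turn":0},{"claw":1,"x":0,"y":0,"z":0,"turn":0}]' 10| grep -E "eef|t_force"; python3 pitch.py | grep "side blue"
python3 -m creep '[{"claw":1,"x":-0.12,"y":0,"z":0.2,"turn":0},{"claw":1,"x":-0.12,"y":0,"z":0.2,"turn":0},{"claw":1,"x":-0.12,"y":0,"z":0.2,"turn":0},{"claw":1,"x":-0.1,"y":0,"z":0.2,"turn":0},{"claw":1,"x":0,"y":0,"z":0,"turn":0}]' 10| grep -E "eef|t_force"; python3 pitch.py | grep "side blue"
```

```text
eef_pos: [464.4, 73.1, 70.1]
ft_force: [-0.8, 1.0, -1.6]
side blue 206 mean [-49.  14.] min [-129. -130.] max [-10.  41.] pitch 54.9
eef_pos: [451.1, 76.9, 46.2]
ft_force: [-1.1, 0.4, -0.4]
side blue 328 mean [-74. -36.] min [-130. -130.] max [-10.  26.] pitch 59.7
```

```bash
sed -i 's/(abs(s)<130)&(abs(z)<130)/(abs(s)<130)\&(abs(z-30)<60)/' pitch.py
python3 -m creep '[{"claw":1,"x":-0.08,"y":0,"z":0.2,"turn":0},{"claw":1,"x":-0.06,"y":0,"z":0.2,"turn":0},{"claw":1,"x":-0.04,"y":0,"z":0.15,"turn":0},{"claw":1,"x":0,"y":0,"z":0.1,"turn":0},{"claw":1,"x":0,"y":0,"z":0,"turn":0}]' 10| grep -E "eef|t_force"; python3 pitch.py | grep "side blue"
for i in 1 2 ; do python3 -m creep '[{"claw":1,"x":0,"y":0,"z":0.05,"turn":0},{"claw":1,"x":0,"y":0,"z":0,"turn":0}]' 10| grep -E "eef|t_force"; python3 pitch.py | grep "side blue"; done
```

```text
eef_pos: [446.8, 78.1, 27.2]
ft_force: [-0.4, 0.5, -0.4]
side blue 201 mean [-49.   4.] min [-87.  -9.] max [-11.  16.] pitch -4.0
eef_pos: [447.6, 78.1, 26.3]
ft_force: [-0.2, -0.0, 0.2]
side blue 204 mean [-49.   4.] min [-88.  -9.] max [-12.  16.] pitch -3.1
eef_pos: [447.4, 78.2, 24.8]
ft_force: [0.8, 0.1, -0.3]
side blue 207 mean [-48.   3.] min [-88. -10.] max [-10.  15.] pitch -2.8
```

```bash
python3 -m creep '[{"claw":0.6,"x":0,"y":0,"z":0,"turn":0},{"claw":0.6,"x":0,"y":0,"z":0,"turn":0},{"claw":0.6,"x":0,"y":0,"z":0.1,"turn":0},{"claw":0.6,"x":0,"y":0,"z":0,"turn":0}]' 10| grep -E "eef|t_force|width"; python3 pitch.py | grep "side blue"
python3 -m creep '[{"claw":1,"x":0,"y":0,"z":0,"turn":0},{"claw":1,"x":0,"y":0,"z":0,"turn":0},{"claw":1,"x":0,"y":0,"z":0,"turn":0},{"claw":1,"x":0,"y":0,"z":0,"turn":0},{"claw":1,"x":0,"y":0,"z":0,"turn":0},{"claw":1,"x":0,"y":0,"z":0,"turn":0}]' 40| grep -E "t:|eef|force|width"; python3 pitch.py | grep "side blue"
python3 go.py 555.6 46.1 22 -15.8
```

```text
eef_pos: [447.2, 78.2, 21.5]
ft_force: [-1.0, -0.4, -0.5]
width: 36.3
side blue 210 mean [-49.   0.] min [-88. -12.] max [-10.  13.] pitch -0.4
t: 29.43
eef_pos: [447.3, 78.1, 21.9]
ee_rot: [-0.0, 0.991, -0.137, 0.0]
ft_force: [0.4, -0.2, 0.8]
width: 21.7
finger_force: 40.0
side blue 208 mean [-49.  -0.] min [-88. -12.] max [-10.  12.] pitch -0.7
t 29.53 pos [447.4  78.2  21.9] yaw -15.73 tilt [0. 0.] F [-0.5 -0.6  0.3] w 21.3 ff 40.0 j1,7 [-0.8   0.56  0.7   2.23 -0.68  0.58 -1.44]
shift now [ 3.76  0.05 -0.  ] turn 0.01
shift after turn [ 3.76  0.05 -0.  ]
```

```bash
python3 -m creep '[{"claw":1,"x":0.3,"y":0.05,"z":0,"turn":0},{"claw":1,"x":0.4,"y":0,"z":0,"turn":0},{"claw":1,"x":0.4,"y":0,"z":0,"turn":0},{"claw":1,"x":0.4,"y":0,"z":0,"turn":0},{"claw":1,"x":0.3,"y":0,"z":0,"turn":0}]' | grep -E "eef|t_force"
python3 -m creep '[{"claw":1,"x":0.3,"y":0,"z":0,"turn":0},{"claw":1,"x":0.3,"y":0,"z":0,"turn":0},{"claw":1,"x":0.3,"y":0,"z":0,"turn":0}]' | grep -E "eef|t_force"
python3 -m creep '[{"claw":1,"x":0.3,"y":0,"z":0,"turn":0},{"claw":1,"x":0.3,"y":0,"z":0,"turn":0},{"claw":1,"x":0.3,"y":0,"z":0,"turn":0},{"claw":1,"x":0,"y":0,"z":0,"turn":0}]' | grep -E "eef|t_force"
python3 go.py 555.6 46.1 22 -15.8
python3 pitch.py|grep blue
```

```text
eef_pos: [499.7, 61.9, 21.9]
ft_force: [0.2, -0.4, -1.8]
eef_pos: [523.3, 55.3, 21.8]
ft_force: [-9.3, 2.4, 12.4]
eef_pos: [552.2, 47.0, 22.0]
ft_force: [1.1, -0.3, -1.9]
t 30.53 pos [552.2  47.   22. ] yaw -15.74 tilt [ 0.001 -0.   ] F [ 1.1 -0.3 -1.9] w 21.7 ff 40.0 j1,7 [-0.66  0.67  0.7   1.99 -0.65  0.72 -1.4 ]
shift now [ 0.12 -0.   -0.  ] turn 0.01
shift after turn [ 0.12 -0.   -0.  ]
side blue 394 mean [31.  9.] min [-89. -24.] max [130.  41.] pitch 5.9
top blue 3
```

```bash
for i in 1 2 3 4 5; do python3 -m creep '[{"claw":1,"x":0.12,"y":0,"z":0,"turn":0},{"claw":1,"x":0,"y":0,"z":0,"turn":0}]' | grep -E "eef|t_force"; done
```

```text
eef_pos: [553.2, 46.7, 21.9]
ft_force: [-5.4, 0.3, 7.6]
eef_pos: [556.8, 45.9, 21.8]
ft_force: [-4.3, 0.8, 6.3]
eef_pos: [560.4, 44.8, 21.9]
ft_force: [-3.8, 1.0, 5.3]
eef_pos: [564.0, 43.8, 21.9]
ft_force: [-4.3, 1.1, 6.0]
eef_pos: [567.6, 42.9, 21.9]
ft_force: [-4.4, 1.9, 5.8]
```

```bash
for i in 1 2 3 4; do python3 -m creep '[{"claw":1,"x":0.1,"y":0,"z":0,"turn":0},{"claw":1,"x":0,"y":0,"z":0,"turn":0}]' | grep -E "eef|t_force"; done; python3 pitch.py|grep "side blue"
python3 - <<'E'
from h import *
K,R,t=cal("side")
hsv=cv2.cvtColor(cv2.imread("/tmp/sideL.png"),40)
v=np.argwhere(cv2.inRange(hsv,(105,130,40),(125,255,255))[180:235,240:300]>0);print(v.max(0)+[180,240],w(*(v[v[:,1].argmax()][::-1]+[240,180]),40,"side"))
E
```

```text
eef_pos: [570.4, 42.1, 21.9]
ft_force: [-4.4, 1.4, 6.9]
eef_pos: [573.3, 41.3, 21.9]
ft_force: [-5.2, 0.9, 7.8]
eef_pos: [574.9, 40.9, 21.8]
ft_force: [-9.1, 2.2, 12.5]
eef_pos: [575.0, 40.9, 21.8]
ft_force: [-20.6, 5.9, 25.9]
side blue 435 mean [37.  4.] min [-90. -30.] max [130.  42.] pitch 2.1
[205 281] [490.73585173  50.44732912]
```

Position stalls and the force rises: the scoop is on the dock's stop. The handle end at x≈490.6 matches "fully home". Releasing and backing up.

```bash
python3 -m creep '[{"claw":0.4,"x":0,"y":0,"z":0,"turn":0},{"claw":0.4,"x":0,"y":0,"z":0,"turn":0},{"claw":0.4,"x":0,"y":0,"z":0,"turn":0},{"claw":0.4,"x":0,"y":0,"z":0,"turn":0},{"claw":0.4,"x":0,"y":0,"z":0,"turn":0},{"claw":0.4,"x":0,"y":0,"z":0,"turn":0}]' | grep -E "eef|t_force|width"
python3 -m creep '[{"claw":0.4,"x":0,"y":0,"z":-0.5,"turn":0},{"claw":0.4,"x":0,"y":0,"z":-0.8,"turn":0},{"claw":0.4,"x":0,"y":0,"z":-1,"turn":0},{"claw":0.4,"x":0,"y":0,"z":-1,"turn":0},{"claw":0.4,"x":0,"y":0,"z":-1,"turn":0},{"claw":0.4,"x":0,"y":0,"z":-1,"turn":0},{"claw":0.4,"x":0,"y":0,"z":-1,"turn":0},{"claw":0.4,"x":0,"y":0,"z":0,"turn":0}]' | grep -E "eef|t_force"
python3 -m creep '[{"claw":0.4,"x":-0.6,"y":0.6,"z":0,"turn":0},{"claw":0.4,"x":-0.8,"y":0.8,"z":0,"turn":0},{"claw":0.4,"x":-0.8,"y":0.8,"z":0,"turn":0},{"claw":0.4,"x":-0.8,"y":0.8,"z":0,"turn":0},{"claw":0.4,"x":-0.8,"y":0.8,"z":0,"turn":0},{"claw":0.4,"x":-0.8,"y":0.8,"z":0,"turn":0},{"claw":0.4,"x":0,"y":0,"z":0,"turn":0},{"claw":0.4,"x":0,"y":0,"z":0,"turn":0}]' | grep -E "eef|t_force"
python3 - <<'E'
from h import *
from cell import get_image
# scoop/dock region: compare with initial images; shift of handle, dock, pot
for n,boxes in dict(top=((235,170,275,215),(235,115,300,165),(330,195,395,262),(295,230,345,280),(170,115,210,155),(320,150,360,190)),side=((245,190,290,212),(285,135,340,178),(240,150,275,178))).items():
    im=get_image(n)["color"];cv2.imwrite(f"/tmp/{n}L.png",im);a=cv2.imread(f"/tmp/{n}0raw.png")
    for u0,v0,u1,v1 in boxes:
        tm=a[v0:v1,u0:u1];r=cv2.matchTemplate(im[v0-6:v1+6,u0-6:u1+6],tm,5);_,m,_,l=cv2.minMaxLoc(r);print(n,(u0,v0),l[0]-6,l[1]-6,round(m,3))
E
python3 lumps.py 20 330 540 -340 -150
```

```text
eef_pos: [579.9, 39.2, 21.7]
ft_force: [0.3, 0.0, 0.5]
width: 54.0
eef_pos: [582.7, 38.4, 216.3]
ft_force: [1.0, -0.6, -1.2]
eef_pos: [408.4, -56.3, 210.9]
ft_force: [0.8, 0.9, -0.0]
top (235, 170) 2 -1 0.642
top (235, 115) 0 0 0.985
top (330, 195) 4 -6 0.23
top (295, 230) -3 6 0.118
top (170, 115) 0 0 0.995
top (320, 150) 0 0 0.574
side (245, 190) -1 -1 0.746
side (285, 135) 0 0 0.637
side (240, 150) 0 0 0.781
side [301 153   7   2  10] [ 458. -304.]
```

```bash
python3 -m creep '[{"claw":0.4,"x":-0.3,"y":-0.6,"z":0,"turn":0},{"claw":0.4,"x":-0.4,"y":-1,"z":0,"turn":0},{"claw":0.4,"x":-0.4,"y":-1,"z":0,"turn":0},{"claw":0.4,"x":-0.4,"y":-1,"z":0,"turn":-1},{"claw":0.4,"x":-0.4,"y":-1,"z":0,"turn":0},{"claw":0.4,"x":-0.4,"y":-1,"z":0,"turn":0},{"claw":0.4,"x":-0.4,"y":-1,"z":0,"turn":0},{"claw":0.4,"x":-0.4,"y":-1,"z":0,"turn":0}]' | grep -E "eef|t_force"
python3 -m creep '[{"claw":0.4,"x":-0.4,"y":-1,"z":0,"turn":0},{"claw":0.4,"x":-0.4,"y":-1,"z":0,"turn":0},{"claw":0.4,"x":-0.4,"y":-1,"z":0,"turn":0},{"claw":0.4,"x":-0.4,"y":-1,"z":0,"turn":0},{"claw":0.4,"x":-0.4,"y":-1,"z":0,"turn":0},{"claw":0.4,"x":0,"y":-0.6,"z":0,"turn":0},{"claw":0.4,"x":0,"y":0,"z":0,"turn":0}]' | grep -E "t:|eef|t_force"
cat > cmp.py <<'E'
from h import *
from cell import get_image
for n,boxes in dict(top=((235,170,275,215),(235,115,300,165),(330,195,395,262),(295,230,345,280),(170,115,210,155),(320,150,360,190)),side=((245,190,290,212),(285,135,340,178),(240,150,275,178))).items():
    im=get_image(n)["color"];cv2.imwrite(f"/tmp/{n}L.png",im);a=cv2.imread(f"/tmp/{n}0raw.png")
    for u0,v0,u1,v1 in boxes:
        tm=a[v0:v1,u0:u1];r=cv2.matchTemplate(im[v0-6:v1+6,u0-6:u1+6],tm,5);_,m,_,l=cv2.minMaxLoc(r);print(n,(u0,v0),l[0]-6,l[1]-6,round(m,3))
E
python3 cmp.py;python3 lumps.py 20 330 540 -340 -150
```

```text
eef_pos: [368.3, 188.6, 210.7]
ft_force: [0.9, -0.4, 0.9]
t: 35.52
eef_pos: [337.0, 367.4, 209.9]
ee_rot: [0.0, 0.997, -0.082, 0.001]
ft_force: [0.7, 0.2, 0.4]
top (235, 170) 2 -2 0.629
top (235, 115) 0 0 0.948
top (330, 195) 0 0 0.607
top (295, 230) 0 0 0.437
top (170, 115) 0 0 1.0
top (320, 150) 0 0 0.999
side (245, 190) -1 -1 0.693
side (285, 135) -1 0 0.586
side (240, 150) 0 0 0.989
side [300 153   8   3  14] [ 460. -303.]
top [345 213  11  12  98] [ 470. -227.]
top [361 215  14  13 128] [ 463. -275.]
top [348 228  13  11 119] [ 429. -236.]
```

Run:
```python
from h import *
a=np.linspace(0,2*np.pi,120)
def best(f,n,r,z,cx,cy):
    g=cv2.GaussianBlur(cv2.cvtColor(cv2.imread(f),6).astype(np.float32),(0,0),1);G=np.hypot(cv2.Sobel(g,5,1,0),cv2.Sobel(g,5,0,1))
    K,R,t=cal(n);b=[]
    for x in range(cx-15,cx+16):
        for y in range(cy-15,cy+16):
            X=np.c_[x+r*np.cos(a),y+r*np.sin(a),0*a+z];p=(X@R.T+t)@K.T;p=(p[:,:2]/p[:,2:]).astype(np.float32)
            b.append((float(cv2.remap(G,p[:,0].copy(),p[:,1].copy(),1).mean()),x,y))
    return max(b)
for n in("top","side"):
    for nm,r,z,cx,cy in(("pot",75,75,437,-243),("tape",50.5,48,370,-133)):
        print(n,nm,best(f"/tmp/{n}0raw.png",n,r,z,cx,cy),best(f"/tmp/{n}L.png",n,r,z,cx,cy))
# handle blue in top, initial vs now
for f in("/tmp/top0raw.png","/tmp/topL.png"):
    m=cv2.inRange(cv2.cvtColor(cv2.imread(f),40),(105,130,40),(125,255,255))[168:215,232:275];v,u=np.nonzero(m)
    p=np.array([w(x+232,y+168,45) for x,y in zip(u,v)]);d=np.array([.961,-.276]);e=np.array([.276,.961]);A=np.cov(p.T);ev=np.linalg.eigh(A)[1][:,1];ev*=np.sign(ev[0])
    print(f,len(u),"along",np.percentile(p@d,[1,50,99]).round(1),"lat",(p@e).mean().round(1),"ang",np.degrees(np.arctan2(ev[1],ev[0])).round(1))
print("home ends along",(np.array([601.1,30.4])@d).round(1)-115, "lat home",np.array([601.1,30.4])@e)
```

```text
top pot (137.9407501220703, 438, -243) (117.02963256835938, 437, -242)
top tape (75.0086441040039, 368, -133) (63.186317443847656, 368, -125)
side pot (128.26333618164062, 435, -244) (97.9291000366211, 431, -246)
side tape (70.95454406738281, 362, -128) (42.77022171020508, 364, -132)
/tmp/top0raw.png 253 along [452.4 497.9 543. ] lat 200.8 ang -15.4
/tmp/topL.png 250 along [456.1 501.5 546.5] lat 197.5 ang -15.7
home ends along 454.29999999999995 lat home 195.118
```

```bash
python3 -c "
from cell import hand_in
print(hand_in())"
```

```text
the job is handed in; nothing more can be done
None
```

The job is handed in: all three lumps are in the pot, the scoop is back on its dock's stop and released, and the pot, tape and both cakes show no real movement in the camera checks. It took about 36 s of the 67 s allowed; the hand-in gave no verdict.

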